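Hang the slotted gauge plate on the press's headed pin

ROBOT

A 7-joint arm with a two-finger parallel gripper is mounted at the origin on the work surface. World frame = base frame: x ahead of the robot, y to its left, z up, the work surface at z = 0. Lengths are in m, angles in rad, forces in N, time in s.
With the tool pointing down it reaches from about 0.4 to 0.85 m from the base axis. Payload 4.4 kg.
Tool frame: the origin (TCP) lies at the very end of the fingers, on their centre line; the grasp point (between the pads) lies 19 mm behind it; z points along the fingers, x is the direction in which the jaws open and shut, and the axes are right-handed (so a half turn about z gives the same grasp; the last joint's range is limited). The gripper opens to 94 mm and grips with 3 to 60 N. Pads are 16 mm wide; open, the fingers measure 119 mm over their backs; the gripper's body (75 mm by 177 mm) begins 78 mm behind the grasp point.
Start: joints at [1.247, 0.628, 0.038, 1.517, -0.027, 0.996, -0.02], TCP at [0.166, -0.629, 0.205] pointing down, gripper open.
Joint ranges: [-3.06, 3.06], [-0.37, 2.12], [-1.25, 1.32], [0.18, 2.47], [-1.1, 4.24], [0.23, 1.98], [-2.94, 2.94]. Speed limits (rad/s): [2.57, 2.57, 3.14, 3.14, 3.14, 3.14, 3.14].

INTERFACE

Orientations are given as a rotation vector (axis times angle).
In Python, from bench import telemetry, imaging, arm gives the robot as it stands.
- The arm moves only by the tool drive_tool, never from a script. Its argument "moves" is a list of rows, each an object of numbers: "x", "y", "z": the shift along the tool's x, y, z in cm; "wx", "wy", "wz": the turn, a rotation vector about the tool's x, y, z in degrees; "hand": the opening in per cent of the stroke, from 0 (shut) to 100 (fully open). A call has 1 to 20 rows; each row is the pose to reach, as a shift and turn from the pose commanded when the call began, along the tool's axes at that moment; what a row does not reach only later rows make up. A row lasts 1/8 s, in which the tool goes at most 62.5 mm and 10.7 degrees, less where a joint would pass 70% of its speed; a pose out of reach is approached as far as the arm can. A call with a gripper value outside its range is refused whole. The fingers move at their own pace and stop on an object; "force" is the grip in N (left out, the last holds). Time passes only in rows, so rows that repeat a pose let the fingers close. It gives the time, the measured TCP pose, the force and the opening at its end, in the units of the state.
- telemetry.get_state(): the state, without advancing time (a new reading comes with each control period).
- imaging.read_camera(name): name is "side" or "top" or "wrist"; returns the picture (420x560x3 uint8, blue, green, red); there is no depth.
- imaging.calibration(name): a dict with "fx", "fy", "cx", "cy" (pixels), "origin" and "attitude" of the camera in the world. Camera axes: x right, y down, z forward; pixel columns grow to the right and rows downward; lengths in m; the calibration is good to about 2 mm. A picture is of the moment at which its call begins: read the wrist's pose just before it. calibration takes no time and is no camera call; for the wrist camera it gives the pose at the moment of the call.
- arm.hand_in(): hands the job in, once; it reports no verdict.
The state is a dict: "t": time; "qpos": joint angles; "qvel": joint speeds; "tau": joint torques, N m; "tool_pos": TCP position; "orientation": TCP orientation; "force": force on the tool from outside, world axes, zero at the start; "moment": the same for the moment, N m; "grip_width": opening from 0.0 (shut) to 1.0 (fully open).
Only numpy, scipy, OpenCV 4.12 (cv2) and the standard library are available. Lean on these libraries where they do the work, as an engineer would, in place of code of your own. Each camera call takes 0.05 s, during which the arm holds its last target.

TASK

Lift the gauge plate with the open side slot out of the rack and hang it by that slot on the headed pin of the press's post: feel for the pin, whose height is only roughly known, slide the slot sideways over it to the end and let the plate down, without dropping it, until the pin is fully home in the notch and the plate hangs free and upright. Work gently: the plate must never press on the press with more than 20 N. Leave the plate with the closed hole and the tin, burnishing tool and tongs where they are.

Things in the scene. Friction and masses are not known exactly. Their poses are not given: they have to be found in the camera images.
- plate_grip (a point): Grip point on the tab of the slotted gauge plate: bare steel, 6 mm thick, about 0.45 kg, upright in a rack groove. Tab 30 mm wide, 64 mm tall, top edge 22 mm above this point, its foot 42 mm below. Axes: x across the thickness, y along the width (slot opens to +y), z up. Plate underside 164 mm below the point, its solid top edge (y -37 to +45 mm) 42 mm below it.
- plate_seat (a point): Top middle of the notch, 59 mm under plate_grip, same axes; it rests on the pin when hung. In this frame (mm): notch y -6.5 to 6.5, z -14 to 0; level channel 13 mm high, z -27 to -14, from blind end y -6.5 to the open +y edge; upper jaw above it out to y 45 (underside z -14), lower jaw under it only out to y 25, from z -65 to -27; below that the foot out to y 45. Centre of mass under the notch.
- pin_mark (a point): Mark on the press's post, 135 mm above the table. x: the way the pin points (roughly away from the robot); y: left along the post's face; z: up. Level rigid steel pin, 10 mm thick, along x; round head 24 mm across, 5 mm thick. Post face at x -7, head's inner face at x +7 mm: the plate goes between. Pin axis at y 0, but clamped anywhere from 15 mm below to 15 mm above the mark.
- rack: Fixed wooden rack 125 (x) by 116 (y) by 40 mm high, two grooves 8 mm wide along its y, 80 mm apart (x -40 and +40 mm), 34 mm deep, their floor 6 mm above the table. Origin: centre of the underside. Plates stand with their x along the rack's x; which groove holds which plate varies.
- hole_plate: Second steel plate of the same size and tab, with a closed hole 16 mm wide in place of the open slot, standing in the other groove; it stays there. Origin: underside, below its tab.
- eyelet_tin: Open round tin of brass eyelets, 80 mm across, 45 mm high. Origin: centre of the underside. Bystander.
- burnisher: Walnut burnishing tool lying flat, 160 mm long, 22 mm wide, 18 mm high. Origin: underside, near its middle. Bystander.
- tongs: Chrome tongs lying flat, about 200 mm long, 42 mm wide, 8 mm high. Origin: underside, near the middle. Bystander.
- plate: The slotted gauge plate itself. Origin: underside, straight below plate_grip (164 mm) and plate_seat (105 mm); same axes. Foot y -37 to 45 mm, z 0 to 40; lower jaw y -37 to 25, z 40 to 78; channel z 78 to 91, notch z 91 to 105.
- press: Cast iron hand press, fixed, axes as pin_mark. Origin: on the table at the foot of the post's front face, 135 mm under and 7 mm behind pin_mark. The post is 64 mm wide (y -32 to 32 mm), 40 mm deep (x -40 to 0), 157 mm high; free space down to the table in front of it (x above 0). The tall press (up to 550 mm with its lever) begins at y = +210 mm.
Mind the look-alikes: they are no part of the job. Leave any orange or pink look-alike of the plate alone. Of the things that look like the rack, the smaller one is meant.

How it is judged:
On the way:
1. the slotted plate is lifted clear of the rack (height (world z) of plate_grip above 0.213 m), for 0.1 s.
At the end, for the whole second after the job is handed in: Released and at rest, the plate hangs on the pin: notch top within 5 mm sideways of the pin mark, 12 mm below to 22 mm above it, between post and pin head (within 7 mm), upright within 0.12 rad, bearing on the press with over 2 N, off the rack (contact force between plate and press above 2 N and contact force between plate and rack below 0.05 N and x of plate_seat in the frame of pin_mark between -0.007 and 0.007 m and y of plate_seat in the frame of pin_mark between -0.005 and 0.005 m and z of plate_seat in the frame of pin_mark between -0.012 and 0.022 m and angle between plate_seat's own z axis and vertical below 0.12 rad and linear speed of plate below 0.02 m/s and angular speed of plate below 0.15 rad/s); the robot touches nothing.
It fails at once if the plate presses on the press, its post or its pin with more than 20 N (contact force between plate and press above 20 N).
It fails at once if the plate is dropped (moves faster than 0.2 m/s while the fingers do not hold it) (linear speed of plate above 0.2 m/s and contact force between the fingers and plate below 0.1 N).
It fails at once if the plate with the closed hole is moved by more than 20 mm (distance of hole_plate from where it was at the start of the episode above 0.02 m).
It fails at once if the eyelet tin, burnishing tool or tongs is moved by more than 20 mm (distance of any of eyelet_tin, burnisher, tongs from where it was at the start of the episode above 0.02 m).
It also fails if it takes over 48 s, if anything falls off the work surface, if the arm or the gripper's body presses on something with over 40 N, if the wrist force passes 120 N, or if a joint passes its speed limit or range.

## Working session

There is one attempt and no reset: what is moved stays moved. The work goes in short steps, Python scripts to look and compute and a tool call to move; the robot and the scene stay as the last step left them, time stands still between calls to the robot, and variables do not carry over. Pictures are saved under pics/ and viewed, and the job is handed in when it is done.

Besides the shell and the picture viewer there is one more tool, called after "Emit:" in YAML: its name, and indented under it one key for each argument. drive_tool: Moves the arm, as the interface text tells. Its arguments: {"type":"object","properties":{"moves":{"type":"array","items":{"type":"object","properties":{"x":{"type":"number"},"y":{"type":"number"},"z":{"type":"number"},"wx":{"type":"number"},"wy":{"type":"number"},"wz":{"type":"number"},"hand":{"type":"number"}}}},"force":{"type":"number"}},"required":["moves"]}

```bash
ls; mkdir -p pics; python3 - <<'E'
from bench import telemetry, imaging
import cv2,json
s=telemetry.get_state();print(s)
for n in("side","top","wrist"):
    print(n,imaging.calibration(n)); cv2.imwrite(f"pics/{n}0.png",imaging.read_camera(n))
E
```

```text
pics
{'t': 0.0, 'qpos': array([ 1.24718541,  0.62934961,  0.03838973,  1.51833714, -0.02698103,
        0.99628219, -0.01999575]), 'qvel': array([-0.00110034,  0.00282657, -0.00027828, -0.00034831, -0.00162809,
        0.00124542, -0.00031365]), 'tau': array([-1.75904857e-03, -5.49745524e+01,  1.14331238e+00, -1.86637098e+01,
       -5.21190371e-02,  2.35715794e-02,  1.66451759e-04]), 'tool_pos': array([ 0.1656136 , -0.62787385,  0.20456078]), 'orientation': array([-2.48773520e+00,  1.91668662e+00,  2.32222905e-03]), 'force': array([0.47081669, 0.05497059, 0.26425349]), 'moment': array([-0.00392058,  0.02201598,  0.01556078]), 'grip_width': 1.0015304853303035}
side {'fx': 503.08755181942854, 'fy': 503.08755181942854, 'cx': 275.7726164532132, 'cy': 206.93438701261258, 'origin': array([0.35342047, 0.9281541 , 1.00287273]), 'attitude': array([-0.26811521,  2.74832225, -1.32469788])}
top {'fx': 404.61797981950144, 'fy': 404.61797981950144, 'cx': 283.05368997975796, 'cy': 211.0515541585551, 'origin': array([ 0.49182086, -0.16050756,  1.15155709]), 'attitude': array([-2.18314475,  2.21357216, -0.06666589])}
wrist {'fx': 332.77208171334087, 'fy': 332.77208171334087, 'cx': 281.6231164581263, 'cy': 204.92822187648702, 'origin': array([ 0.23390778, -0.61028125,  0.38259641]), 'attitude': array([ 2.32880856, -1.79294032, -0.22294172])}
```

View pics/top0.png

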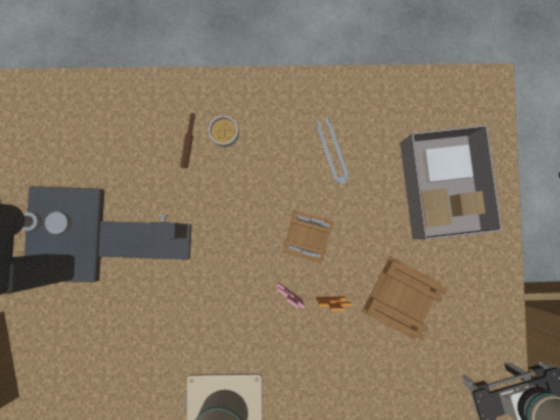

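View pics/side0.png

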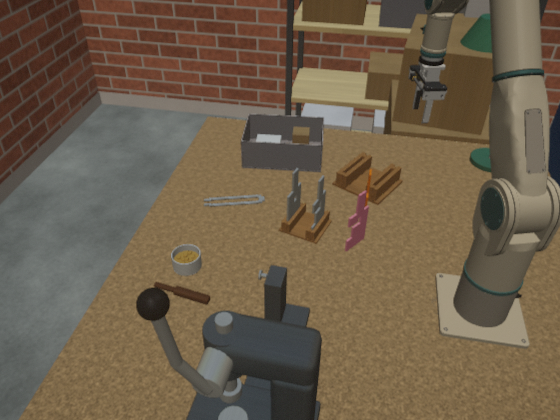

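View pics/wrist0.png

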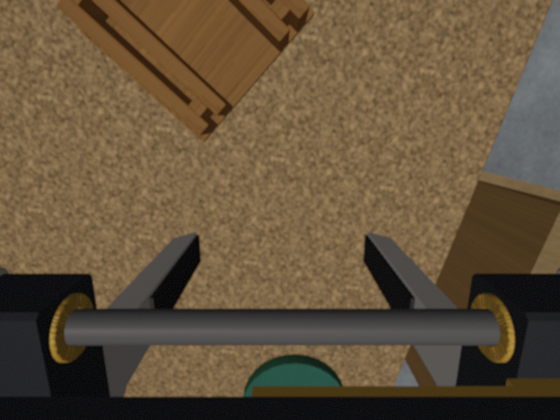

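```bash
cat > h.py <<'E'
import numpy as np, cv2
from scipy.spatial.transform import Rotation as R
from bench import imaging, telemetry
def ray(n,u,v,c=None):
    c=c or imaging.calibration(n)
    d=R.from_rotvec(c['attitude']).apply([(u-c['cx'])/c['fx'],(v-c['cy'])/c['fy'],1.0]); return np.array(c['origin']),d
def atz(n,u,v,z,c=None):
    o,d=ray(n,u,v,c); return o+d*(z-o[2])/d[2]
def proj(n,p,c=None):
    c=c or imaging.calibration(n)
    q=R.from_rotvec(c['attitude']).inv().apply(np.array(p)-c['origin']); return (c['fx']*q[...,0]/q[...,2]+c['cx'], c['fy']*q[...,1]/q[...,2]+c['cy'])
def crop(src,dst,u0,v0,u1,v1,k):
    im=cv2.imread(src) if isinstance(src,str) else src
    cv2.imwrite(dst,cv2.resize(im[v0:v1,u0:u1],None,fx=k,fy=k,interpolation=cv2.INTER_CUBIC))
E
python3 - <<'E'
from h import *
crop('pics/top0.png','pics/t_rack.png',270,195,350,275,7)
crop('pics/side0.png','pics/s_rack.png',265,155,385,255,6)
crop('pics/top0.png','pics/t_post.png',90,190,210,280,6)
crop('pics/side0.png','pics/s_post.png',240,240,330,340,6)
E
```

```text
(no output)
```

View pics/t_rack.png

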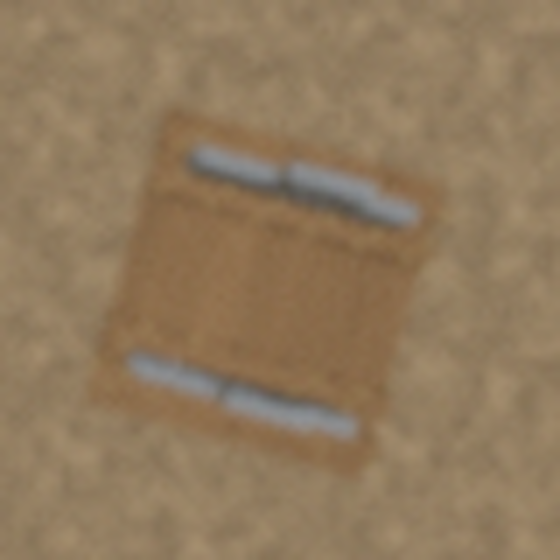

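View pics/s_rack.png

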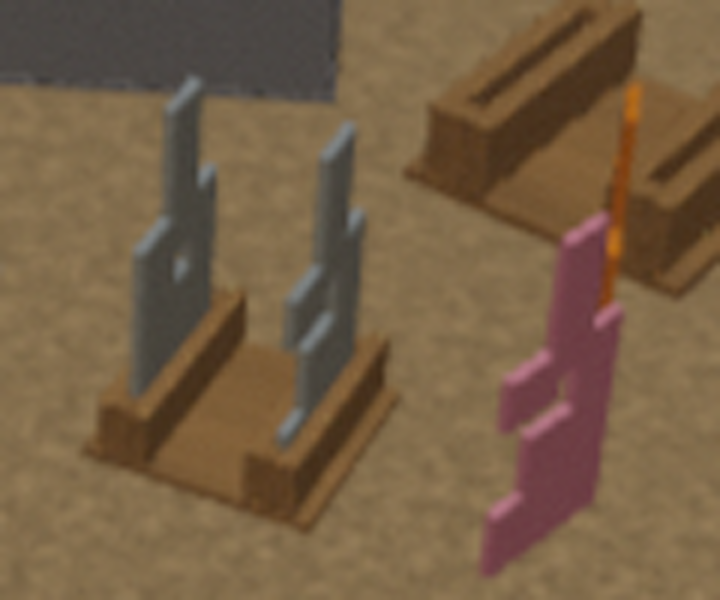

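View pics/t_post.png

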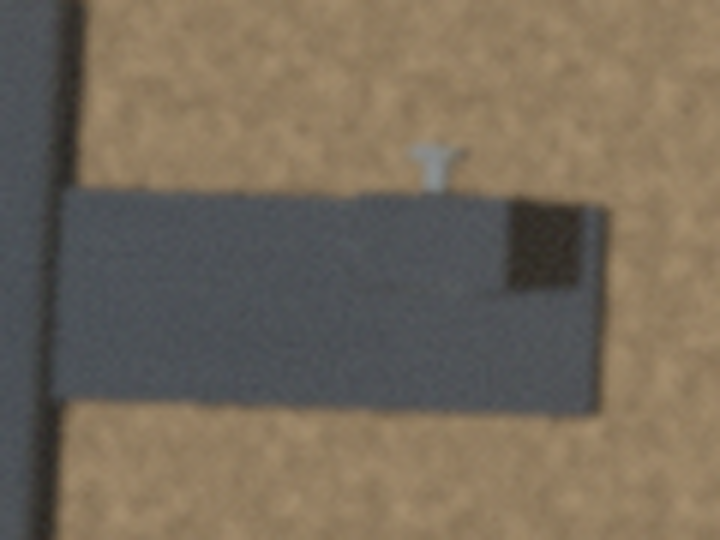

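View pics/s_post.png

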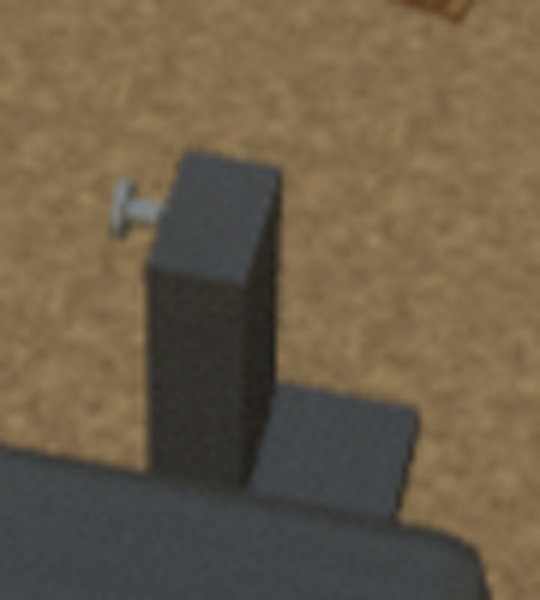

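```bash
python3 - <<'E'
from h import *
s=lambda a,b:(265+a/6,155+b/6)
print('tab top side',atz('side',*s(337,140),.192), [atz('side',*s(*p),.192) for p in((322,158),(350,124))])
t=lambda a,b:(270+a/7,195+b/7)
print('tab top', atz('top',*t(290,412),.192),[atz('top',*t(*p),.192) for p in((230,398),(352,430))])
print('rack corners z.0',[atz('top',*t(*p),.04)[:2].round(4) for p in((165,110),(442,185),(365,470),(92,400))])
t=lambda a,b:(90+a/6,190+b/6)
print('pin top',[atz('top',*t(*p),.135).round(4) for p in((435,150),(435,193))])
print('post', [atz('top',*t(*p),.157).round(4) for p in((350,193),(505,200),(600,207),(600,412),(58,402))])
s=lambda a,b:(240+a/6,240+b/6)
for z in(.12,.135,.15): print('pin side',z,[atz('side',*s(*p),z).round(4) for p in((122,210),(145,210),(160,210))])
print('post side',[atz('side',*s(*p),.157).round(4) for p in((185,153),(280,170),(148,265),(245,282))])
c=imaging.calibration('wrist');st=telemetry.get_state()
Rt=R.from_rotvec(st['orientation']);Rc=R.from_rotvec(c['attitude'])
print(Rt.as_matrix().round(3),Rt.inv().apply(c['origin']-st['tool_pos']).round(4)); print((Rt.inv()*Rc).as_matrix().round(4))
E
```

```text
tab top side [ 0.44421464 -0.22158747  0.192     ] [array([ 0.44924991, -0.20595802,  0.192     ]), array([ 0.43982282, -0.23566365,  0.192     ])]
tab top [ 0.44033141 -0.23396209  0.192     ] [array([ 0.44532961, -0.21378115,  0.192     ]), array([ 0.4339807 , -0.25478888,  0.192     ])]
rack corners z.0 [array([ 0.5511, -0.1985]), array([ 0.5201, -0.3069]), array([ 0.4092, -0.2745]), array([ 0.438 , -0.1682])]
pin top [array([0.5397, 0.1338, 0.135 ]), array([0.5218, 0.1338, 0.135 ])]
post [array([0.5216, 0.1621, 0.157 ]), array([0.5179, 0.0988, 0.157 ]), array([0.5145, 0.0601, 0.157 ]), array([0.431 , 0.0602, 0.157 ]), array([0.4383, 0.2801, 0.157 ])]
pin side 0.12 [array([0.547 , 0.1054, 0.12  ]), array([0.5379, 0.1036, 0.12  ]), array([0.532 , 0.1024, 0.12  ])]
pin side 0.135 [array([0.5437, 0.1194, 0.135 ]), array([0.5348, 0.1176, 0.135 ]), array([0.529 , 0.1164, 0.135 ])]
pin side 0.15 [array([0.5404, 0.1333, 0.15  ]), array([0.5317, 0.1316, 0.15  ]), array([0.526 , 0.1305, 0.15  ])]
post side [array([0.5212, 0.1051, 0.157 ]), array([0.483 , 0.1069, 0.157 ]), array([0.5231, 0.1657, 0.157 ]), array([0.4857, 0.167 , 0.157 ])]
[[ 0.255 -0.967 -0.   ]
 [-0.967 -0.255  0.001]
 [-0.001  0.    -1.   ]] [ 0.     -0.0706 -0.1779]
[[ 1.000e+00  5.000e-04  8.000e-04]
 [-7.000e-04  9.699e-01  2.435e-01]
 [-6.000e-04 -2.435e-01  9.699e-01]]
```

Emit:
drive_tool:
  moves:
    - {"x": 0, "y": 0, "z": -6, "wz": -8}
    - {"x": -3, "y": -4, "z": -10, "wz": -17}
    - {"x": -7, "y": -9, "z": -10, "wz": -26}
    - {"x": -11, "y": -13.5, "z": -10, "wz": -35}
    - {"x": -15, "y": -18.5, "z": -10, "wz": -44}
    - {"x": -19, "y": -23.5, "z": -10, "wz": -52}
    - {"x": -23, "y": -28.5, "z": -10, "wz": -60}
    - {"x": -26, "y": -32.5, "z": -10, "wz": -60}
    - {"x": -28, "y": -35, "z": -10, "wz": -60}
    - {"x": -29, "y": -36.2, "z": -10, "wz": -60}
    - {"x": -29, "y": -36.2, "z": -9.5, "wz": -60}
    - {"x": -29, "y": -36.2, "z": -9.5, "wz": -60}

```text
invalid input at $.moves[0]: expected keys x, y, z, wx, wy, wz, hand
```

```bash
python3 - <<'E'
from h import *
import pickle
st=telemetry.get_state();c=imaging.calibration('wrist');im=imaging.read_camera('wrist')
cv2.imwrite('pics/w1.png',im);pickle.dump((st,c),open('w1.pkl','wb'))
print(st['t'],st['tool_pos'],R.from_rotvec(st['orientation']).as_matrix().round(3),st['force'])
E
```

```text
0.15 [ 0.16560092 -0.62802772  0.2047939 ] [[ 0.255 -0.967 -0.   ]
 [-0.967 -0.255  0.001]
 [-0.001  0.    -1.   ]] [ 0.74489371  0.16884924 -0.08630132]
```

View pics/w1.png

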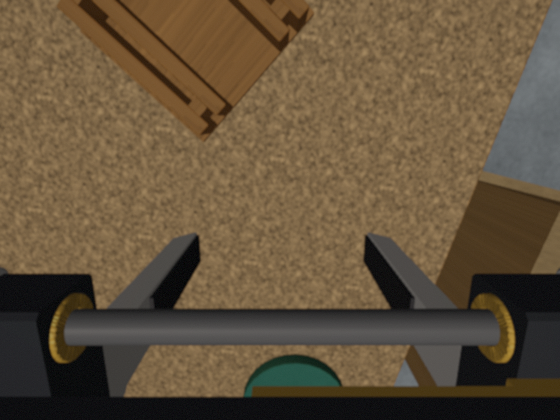

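All keys are required per row.

Emit:
drive_tool:
  moves:
    - {"x": 0, "y": 0, "z": -6, "wx": 0, "wy": 0, "wz": -8, "hand": 100}
    - {"x": -3, "y": -4, "z": -10, "wx": 0, "wy": 0, "wz": -17, "hand": 100}
    - {"x": -7, "y": -9, "z": -10, "wx": 0, "wy": 0, "wz": -26, "hand": 100}
    - {"x": -11, "y": -13.5, "z": -10, "wx": 0, "wy": 0, "wz": -35, "hand": 100}
    - {"x": -15, "y": -18.5, "z": -10, "wx": 0, "wy": 0, "wz": -44, "hand": 100}
    - {"x": -19, "y": -23.5, "z": -10, "wx": 0, "wy": 0, "wz": -52, "hand": 100}
    - {"x": -23, "y": -28.5, "z": -10, "wx": 0, "wy": 0, "wz": -60, "hand": 100}
    - {"x": -26, "y": -32.5, "z": -10, "wx": 0, "wy": 0, "wz": -60, "hand": 100}
    - {"x": -28, "y": -35, "z": -10, "wx": 0, "wy": 0, "wz": -60, "hand": 100}
    - {"x": -29, "y": -36.2, "z": -9.5, "wx": 0, "wy": 0, "wz": -60, "hand": 100}
    - {"x": -29, "y": -36.2, "z": -9.5, "wx": 0, "wy": 0, "wz": -60, "hand": 100}
    - {"x": -29, "y": -36.2, "z": -9.5, "wx": 0, "wy": 0, "wz": -60, "hand": 100}

```text
t: 1.7
tool_pos: [0.4408, -0.2575, 0.3002]
orientation: [3.113, -0.42, -0.001]
force: [-0.0, -0.2, 0.3]
grip_width: 0.998
```

```bash
python3 - <<'E'
from h import *
import pickle
st=telemetry.get_state();c=imaging.calibration('wrist');im=imaging.read_camera('wrist')
cv2.imwrite('pics/w2.png',im);pickle.dump((st,c),open('w2.pkl','wb'))
print(st['t'],st['tool_pos'],R.from_rotvec(st['orientation']).as_matrix().round(3),st['force'])
E
```

```text
1.7 [ 0.44075269 -0.25747907  0.30023749] [[ 0.964 -0.265 -0.001]
 [-0.265 -0.964 -0.001]
 [-0.001  0.001 -1.   ]] [-0.03793911 -0.20041766  0.34208   ]
```

View pics/w2.png

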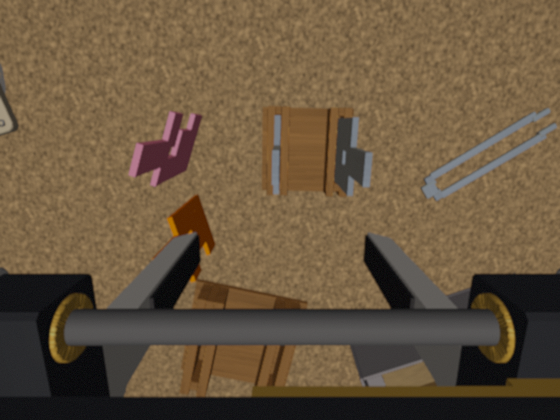

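```bash
python3 - <<'E'
from h import *
crop('pics/w2.png','pics/w2c.png',250,95,390,205,5)
E
```

```text
(no output)
```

View pics/w2c.png

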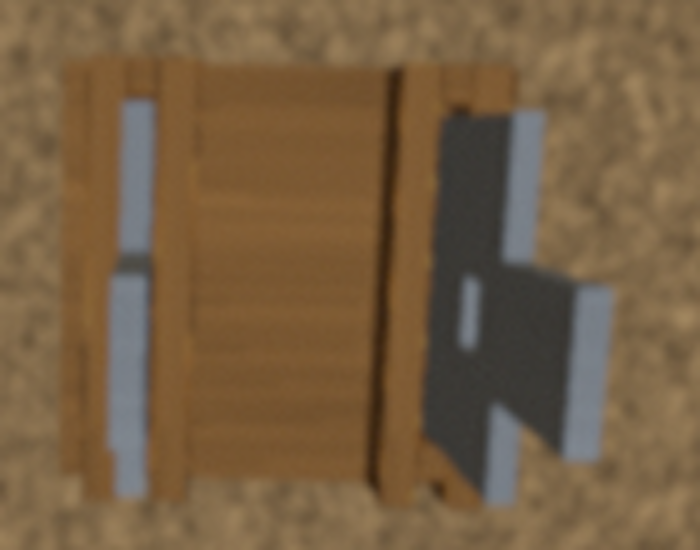

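```bash
python3 - <<'E'
from h import *
import pickle
st,c=pickle.load(open('w2.pkl','rb'))
t=lambda a,b:(250+a/5,95+b/5)
P=lambda a,b,z:atz('wrist',*t(a,b),z,c)
print('tabtop',P(129,362,.192),P(131,275,.192),P(127,450,.192))
print('solid',P(138,100,.128),P(131,495,.128), 'yaw',np.degrees(np.arctan2(*(P(138,100,.128)-P(131,495,.128))[:2])))
print('hole tab',P(595,287,.192),P(580,461,.192))
Rt=R.from_rotvec(st['orientation'])
print(Rt.inv().apply(P(129,362,.192)-st['tool_pos']))
E
```

```text
tabtop [ 0.44445578 -0.22559911  0.192     ] [ 0.44877512 -0.21138202  0.192     ] [ 0.43997642 -0.24035673  0.192     ]
solid [ 0.45712543 -0.18273388  0.128     ] [ 0.43372234 -0.26142852  0.128     ] yaw 16.562011192931898
hole tab [ 0.52452899 -0.23425889  0.192     ] [ 0.51588146 -0.26319417  0.192     ]
[-0.00479809 -0.03181312  0.10821416]
```

Emit:
drive_tool:
  force: 40
  moves:
    - {"x": -0.5, "y": -3.2, "z": 2, "wx": 0, "wy": 0, "wz": 1.2, "hand": 100}
    - {"x": -0.5, "y": -3.2, "z": 6, "wx": 0, "wy": 0, "wz": 1.2, "hand": 100}
    - {"x": -0.5, "y": -3.2, "z": 10, "wx": 0, "wy": 0, "wz": 1.2, "hand": 100}
    - {"x": -0.5, "y": -3.2, "z": 13, "wx": 0, "wy": 0, "wz": 1.2, "hand": 80}
    - {"x": -0.5, "y": -3.2, "z": 14.7, "wx": 0, "wy": 0, "wz": 1.2, "hand": 50}
    - {"x": -0.5, "y": -3.2, "z": 14.7, "wx": 0, "wy": 0, "wz": 1.2, "hand": 25}
    - {"x": -0.5, "y": -3.2, "z": 14.7, "wx": 0, "wy": 0, "wz": 1.2, "hand": 15}

```text
t: 2.62
tool_pos: [0.4457, -0.2246, 0.1542]
orientation: [3.108, -0.451, 0.002]
force: [1.1, 0.4, -0.6]
grip_width: 0.613
```

```bash
python3 - <<'E'
from h import *
import pickle
st=telemetry.get_state();c=imaging.calibration('wrist');im=imaging.read_camera('wrist')
cv2.imwrite('pics/w3.png',im);pickle.dump((st,c),open('w3.pkl','wb'))
print(st['t'],st['tool_pos'],R.from_rotvec(st['orientation']).as_matrix().round(3),st['force'],st['grip_width'])
E
```

```text
2.625 [ 0.44570814 -0.22457617  0.15418238] [[ 0.959 -0.284  0.001]
 [-0.284 -0.959 -0.001]
 [ 0.001  0.    -1.   ]] [ 1.05743867  0.4394324  -0.56205165] 0.6130918438638528
```

View pics/w3.png

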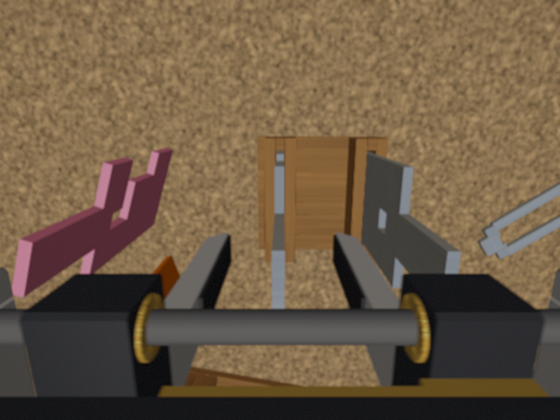

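Emit:
drive_tool:
  force: 40
  moves:
    - {"x": 0, "y": 0, "z": 0, "wx": 0, "wy": 0, "wz": 0, "hand": 0}
    - {"x": 0, "y": 0, "z": 0, "wx": 0, "wy": 0, "wz": 0, "hand": 0}
    - {"x": 0, "y": 0, "z": 0, "wx": 0, "wy": 0, "wz": 0, "hand": 0}
    - {"x": 0, "y": 0, "z": 0, "wx": 0, "wy": 0, "wz": 0, "hand": 0}
    - {"x": 0, "y": 0, "z": 0, "wx": 0, "wy": 0, "wz": 0, "hand": 0}
    - {"x": 0, "y": 0, "z": 0, "wx": 0, "wy": 0, "wz": 0, "hand": 0}
    - {"x": 0, "y": 0, "z": 0, "wx": 0, "wy": 0, "wz": 0, "hand": 0}
    - {"x": 0, "y": 0, "z": 0, "wx": 0, "wy": 0, "wz": 0, "hand": 0}

```text
t: 3.68
tool_pos: [0.4452, -0.2235, 0.1535]
orientation: [-3.109, 0.449, 0.001]
force: [-1.6, 0.8, 2.7]
grip_width: 0.058
```

```bash
python3 - <<'E'
from h import *
import pickle
st=telemetry.get_state();c=imaging.calibration('wrist');im=imaging.read_camera('wrist')
cv2.imwrite('pics/w4.png',im);pickle.dump((st,c),open('w4.pkl','wb'))
print(st['t'],st['tool_pos'],R.from_rotvec(st['orientation']).as_matrix().round(3),st['force'],st['grip_width'])
E
```

```text
3.675 [ 0.44515487 -0.22352285  0.15347864] [[ 0.959 -0.283 -0.001]
 [-0.283 -0.959  0.   ]
 [-0.001  0.    -1.   ]] [-1.55060247  0.82009007  2.66611677] 0.05797677954700301
```

View pics/w4.png

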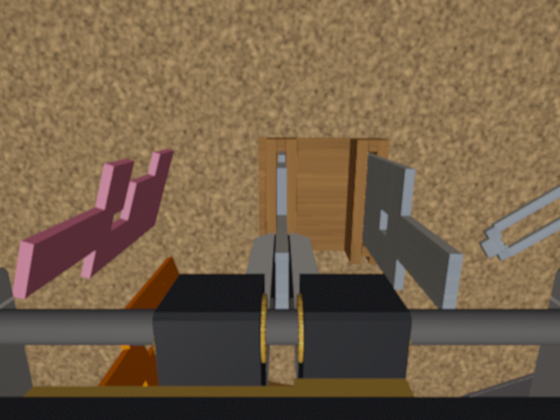

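Emit:
drive_tool:
  force: 40
  moves:
    - {"x": 0, "y": 0, "z": -1, "wx": 0, "wy": 0, "wz": 0, "hand": 0}
    - {"x": 0, "y": 0, "z": -3.5, "wx": 0, "wy": 0, "wz": 0, "hand": 0}
    - {"x": 0, "y": 0, "z": -6.5, "wx": 0, "wy": 0, "wz": 0, "hand": 0}
    - {"x": 0, "y": 0, "z": -9, "wx": 0, "wy": 0, "wz": 0, "hand": 0}
    - {"x": 0, "y": -1, "z": -10, "wx": 0, "wy": 0, "wz": 0, "hand": 0}
    - {"x": 0, "y": -3, "z": -10, "wx": 0, "wy": 0, "wz": -2, "hand": 0}
    - {"x": 0.2, "y": -6, "z": -10, "wx": 0, "wy": 0, "wz": -4, "hand": 0}
    - {"x": 0.3, "y": -9.5, "z": -10, "wx": 0, "wy": 0, "wz": -6, "hand": 0}
    - {"x": 0.4, "y": -13, "z": -10, "wx": 0, "wy": 0, "wz": -8, "hand": 0}
    - {"x": 0.5, "y": -16.5, "z": -10, "wx": 0, "wy": 0, "wz": -10, "hand": 0}
    - {"x": 0.6, "y": -20, "z": -10, "wx": 0, "wy": 0, "wz": -12, "hand": 0}
    - {"x": 0.7, "y": -23, "z": -10, "wx": 0, "wy": 0, "wz": -14, "hand": 0}
    - {"x": 0.7, "y": -25.5, "z": -10, "wx": 0, "wy": 0, "wz": -14, "hand": 0}
    - {"x": 0.7, "y": -27, "z": -10, "wx": 0, "wy": 0, "wz": -14, "hand": 0}
    - {"x": 0.7, "y": -27, "z": -10, "wx": 0, "wy": 0, "wz": -14, "hand": 0}
    - {"x": 0.7, "y": -27, "z": -10, "wx": 0, "wy": 0, "wz": -14, "hand": 0}

```text
t: 5.72
tool_pos: [0.528, 0.0323, 0.253]
orientation: [3.14, -0.068, -0.002]
force: [0.3, -0.0, -2.6]
grip_width: 0.061
```

```bash
python3 - <<'E'
from h import *
import pickle
st=telemetry.get_state();c=imaging.calibration('wrist')
for n in('wrist','side','top'):
    im=imaging.read_camera(n); cv2.imwrite(f'pics/{n}5.png',im)
pickle.dump((st,c),open('w5.pkl','wb'))
print(st['t'],st['tool_pos'],R.from_rotvec(st['orientation']).as_matrix().round(3),st['force'],st['grip_width'])
crop('pics/side5.png','pics/side5c.png',220,190,350,310,6)
crop('pics/wrist5.png','pics/wrist5c.png',180,60,380,260,4)
E
```

```text
5.725 [0.52797031 0.03228625 0.25304833] [[ 0.999 -0.043 -0.001]
 [-0.043 -0.999 -0.001]
 [-0.001  0.001 -1.   ]] [ 0.30562349 -0.01644474 -2.62257128] 0.06058484604563983
```

View pics/wrist5.png

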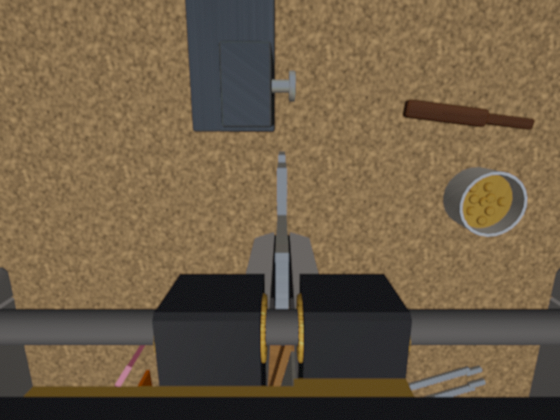

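View pics/side5c.png

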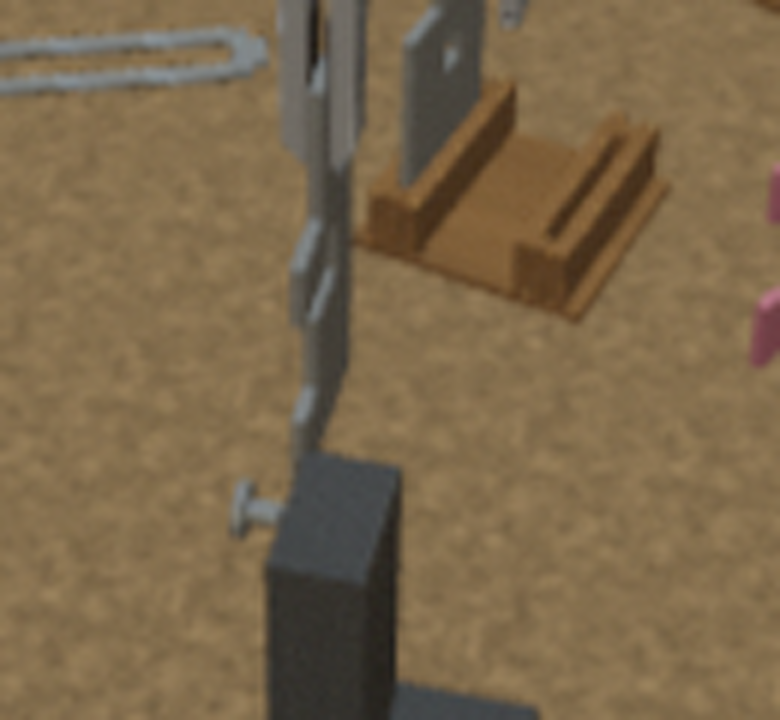

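View pics/wrist5c.png

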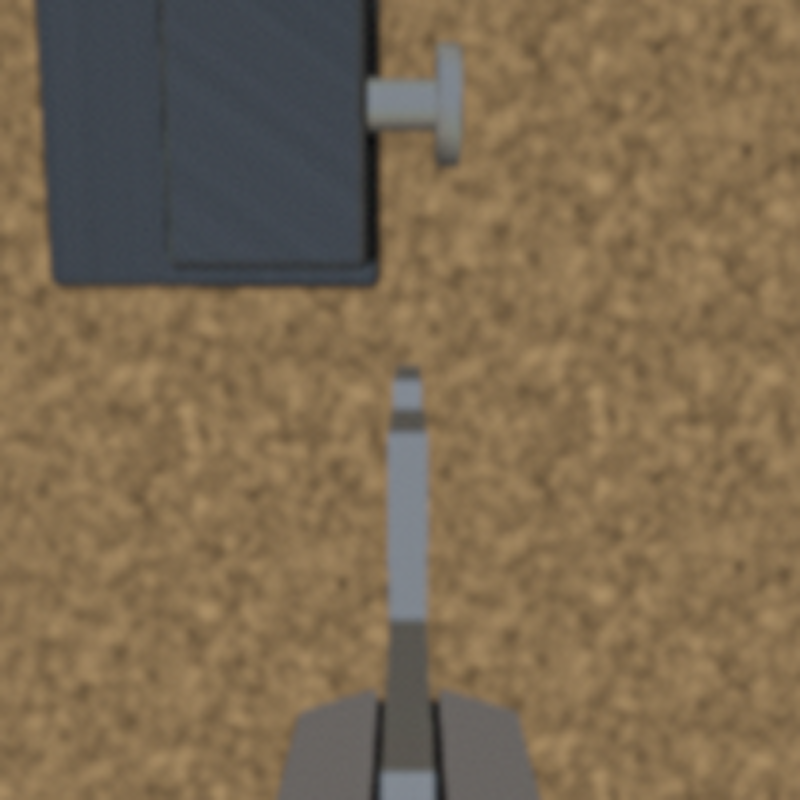

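```bash
cat >> h.py <<'E'
def tri(obs):
    A=np.zeros((3,3));b=np.zeros(3)
    for o,d in obs:
        d=d/np.linalg.norm(d);M=np.eye(3)-np.outer(d,d);A+=M;b+=M@o
    p=np.linalg.solve(A,b); return p,[np.linalg.norm((np.eye(3)-np.outer(d,d)/(d@d))@(p-o)) for o,d in obs]
E
python3 - <<'E'
from h import *
import pickle
st,c=pickle.load(open('w5.pkl','rb'))
w=lambda a,b:ray('wrist',180+a/4,60+b/4,c)
s=lambda a,b:ray('side',220+a/6,190+b/6)
t=lambda a,b:ray('top',90+a/6,190+b/6)
print('head outer centre', tri([w(461,104),s(238,508)]), tri([w(461,104),s(238,508),t(435,147)]))
print('pin mid', tri([w(402,104),s(263,512)]))
W=lambda a,b,z:atz('wrist',180+a/4,60+b/4,z,c)
print('post top edge',W(361,0,.157),W(365,266,.157),W(170,266,.157))
for z in(.14,.15,.16):print(z,'pin',W(402,104,z),W(437,104,z),W(367,104,z))
S=lambda a,b,z:atz('side',220+a/6,190+b/6,z)
print('post side',S(310,455,.157),S(268,570,.157),S(400,467,.157))
print('solid top', W(408,430,.2115),W(408,620,.2115))
print('tool',c['origin'])
E
```

```text
head outer centre (array([0.54306981, 0.12951499, 0.14667449]), [np.float64(0.00019691810294944736), np.float64(0.00019691810294922694)]) (array([0.54212376, 0.12993584, 0.14731917]), [np.float64(0.0011997026648008745), np.float64(0.0006271843931888812), np.float64(0.0017471677320488749)])
pin mid (array([0.53205375, 0.13014032, 0.14731133]), [np.float64(0.0007101395900162866), np.float64(0.0007101395900163698)])
post top edge [0.5243456  0.14819285 0.157     ] [0.52262646 0.09871199 0.157     ] [0.48359254 0.10037277 0.157     ]
0.14 pin [0.53135505 0.13070033 0.14      ] [0.53858401 0.13039169 0.14      ] [0.52412561 0.13100899 0.14      ]
0.15 pin [0.53135921 0.12973838 0.15      ] [0.53833967 0.12944035 0.15      ] [0.5243783  0.13003643 0.15      ]
0.16 pin [0.53136338 0.12877643 0.16      ] [0.53809532 0.12848901 0.16      ] [0.524631   0.12906387 0.16      ]
post side [0.51906149 0.10575564 0.157     ] [0.52262032 0.16818904 0.157     ] [0.48331665 0.10530411 0.157     ]
solid top [0.53016556 0.07284987 0.2115    ] [0.5287863  0.04023583 0.2115    ]
tool [0.53147624 0.10271833 0.43088827]
```

```bash
python3 - <<'E'
from h import *
import pickle
st,c=pickle.load(open('w5.pkl','rb'))
W=lambda a,b,z:atz('wrist',180+a/4,60+b/4,z,c).round(4)
print(W(408,431,.2275),W(408,411,.1965),W(407,378,.1455),W(406,366,.1055), 'tab',W(408,770,.2915),W(408,620,.2275))
E
```

```text
[0.5303 0.0749 0.2275] [0.5302 0.0742 0.1965] [0.53   0.075  0.1455] [0.5297 0.074  0.1055] tab [0.529  0.0456 0.2915] [0.529  0.0448 0.2275]
```

Emit:
drive_tool:
  force: 40
  moves:
    - {"x": -0.02, "y": 0, "z": 0.8, "wx": 0, "wy": 0, "wz": -0.4, "hand": 0}
    - {"x": -0.05, "y": 0, "z": 1.6, "wx": 0, "wy": 0, "wz": -0.4, "hand": 0}
    - {"x": -0.07, "y": -0.7, "z": 2.2, "wx": 0, "wy": 0, "wz": -0.4, "hand": 0}
    - {"x": -0.07, "y": -1.4, "z": 2.2, "wx": 0, "wy": 0, "wz": -0.4, "hand": 0}
    - {"x": -0.07, "y": -2, "z": 2.2, "wx": 0, "wy": 0, "wz": -0.4, "hand": 0}
    - {"x": -0.07, "y": -2, "z": 2.2, "wx": 0, "wy": 0, "wz": -0.4, "hand": 0}
    - {"x": -0.07, "y": -2, "z": 2.2, "wx": 0, "wy": 0, "wz": -0.4, "hand": 0}

```text
t: 6.75
tool_pos: [0.5288, 0.0532, 0.2317]
orientation: [3.141, -0.056, 0.001]
force: [-0.4, -0.2, -3.6]
grip_width: 0.063
```

```bash
cat > look.py <<'E'
from h import *
import pickle,sys
n=sys.argv[1]
st=telemetry.get_state();c=imaging.calibration('wrist')
for k in ('wrist','side') if len(sys.argv)<3 else ('wrist',):
    cv2.imwrite(f'pics/{k}{n}.png',imaging.read_camera(k))
pickle.dump((st,c),open(f'w{n}.pkl','wb'))
print(st['t'],st['tool_pos'].round(4),R.from_rotvec(st['orientation']).as_matrix().round(3)[:,0],st['force'].round(2),st['moment'].round(2),st['grip_width'])
crop(f'pics/wrist{n}.png',f'pics/wrist{n}c.png',200,60,360,220,5)
if len(sys.argv)<3: crop(f'pics/side{n}.png',f'pics/side{n}c.png',220,190,320,290,7)
E
python3 look.py 6
```

```text
6.75 [0.5288 0.0532 0.2317] [ 0.999 -0.035  0.   ] [-0.36 -0.16 -3.56] [-0.03 -0.07 -0.04] 0.06320556784712296
```

View pics/wrist6c.png

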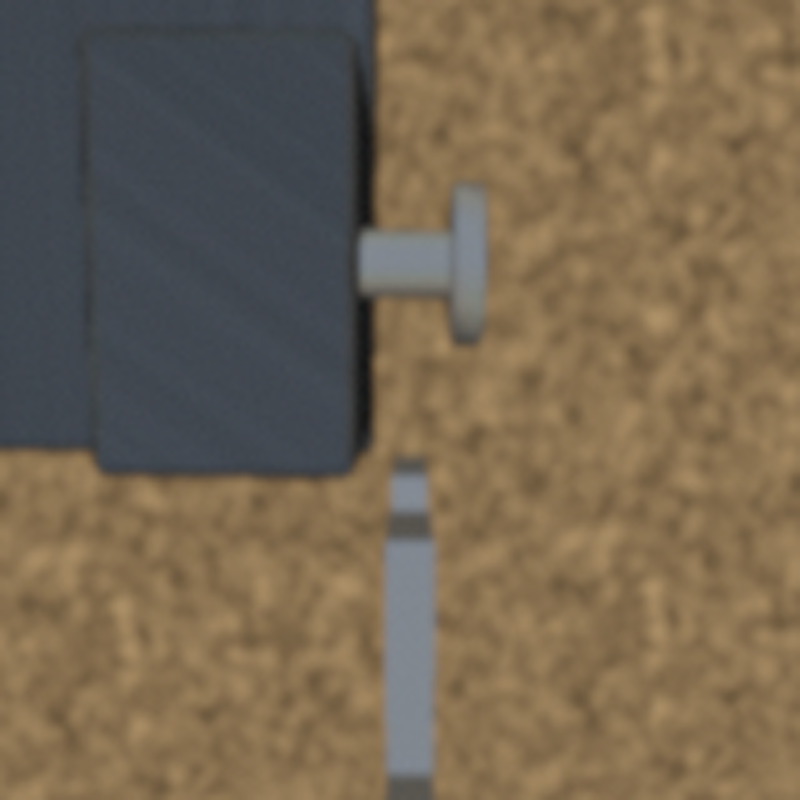

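View pics/side6c.png

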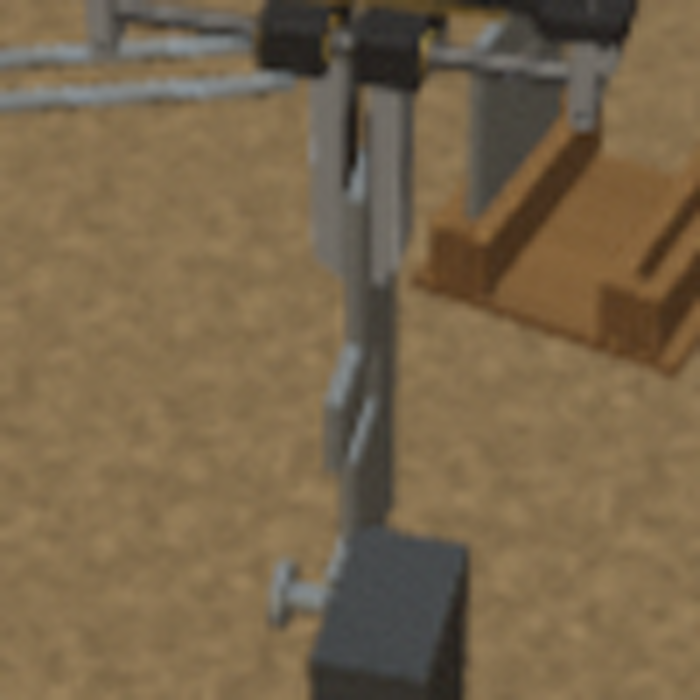

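```bash
python3 - <<'E'
from h import *
import pickle
c5=pickle.load(open('w5.pkl','rb'))[1];c6=pickle.load(open('w6.pkl','rb'))[1]
w5=ray('wrist',180+402/4,60+104/4,c5);w6=ray('wrist',200+405/5,60+264/5,c6)
s=ray('side',220+263/6,190+512/6); s6=ray('side',220+310/7,190+597/7)
print(tri([w5,w6]),tri([w6,s]),tri([w6,s6]),tri([w5,w6,s,s6]))
W=lambda a,b,z:atz('wrist',200+a/5,60+b/5,z,c6).round(4)
for z in(.145,.15):print(W(358,264,z),W(452,264,z),W(405,264,z))
print(W(410,537,.2062),W(410,516,.1752),W(408,470,.1242),W(408,458,.0842))
print(W(354,40,.157),W(350,470,.157))
E
```

```text
(array([0.53130489, 0.12969126, 0.15049303]), [np.float64(5.453115239908799e-05), np.float64(5.4531152399138235e-05)]) (array([0.53201792, 0.12994018, 0.14713623]), [np.float64(0.0007887424468028238), np.float64(0.0007887424468028924)]) (array([0.53150295, 0.12982324, 0.14727175]), [np.float64(0.000261263970067312), np.float64(0.0002612639700673833)]) (array([0.53177719, 0.12998663, 0.14730839]), [np.float64(0.00041923019187928154), np.float64(0.0005733398327299578), np.float64(0.0010143317127862296), np.float64(6.40215563334721e-05)])
[0.524  0.1301 0.145 ] [0.5384 0.1296 0.145 ] [0.5312 0.1298 0.145 ]
[0.5242 0.1299 0.15  ] [0.5383 0.1295 0.15  ] [0.5312 0.1297 0.15  ]
[0.5308 0.0961 0.2062] [0.5308 0.0949 0.1752] [0.5305 0.0965 0.1242] [0.5305 0.095  0.0842]
[0.5251 0.1604 0.157 ] [0.5219 0.0999 0.157 ]
```

Emit:
drive_tool:
  force: 40
  moves:
    - {"x": -0.05, "y": -0.6, "z": 0, "wx": 0, "wy": 0, "wz": 0, "hand": 0}
    - {"x": -0.05, "y": -1.2, "z": 0, "wx": 0, "wy": 0, "wz": 0, "hand": 0}
    - {"x": -0.05, "y": -1.8, "z": 0, "wx": 0, "wy": 0, "wz": 0, "hand": 0}
    - {"x": -0.05, "y": -2.4, "z": 0, "wx": 0, "wy": 0, "wz": 0, "hand": 0}
    - {"x": -0.05, "y": -3, "z": 0, "wx": 0, "wy": 0, "wz": 0, "hand": 0}
    - {"x": -0.05, "y": -3.6, "z": 0, "wx": 0, "wy": 0, "wz": 0, "hand": 0}
    - {"x": -0.05, "y": -4.1, "z": 0, "wx": 0, "wy": 0, "wz": 0, "hand": 0}
    - {"x": -0.05, "y": -4.4, "z": 0, "wx": 0, "wy": 0, "wz": 0, "hand": 0}
    - {"x": -0.05, "y": -4.4, "z": 0, "wx": 0, "wy": 0, "wz": 0, "hand": 0}
    - {"x": -0.05, "y": -4.4, "z": 0, "wx": 0, "wy": 0, "wz": 0, "hand": 0}

```text
t: 8.1
tool_pos: [0.5297, 0.097, 0.2315]
orientation: [3.141, -0.056, -0.0]
force: [0.1, 0.2, -3.5]
grip_width: 0.063
```

```bash
python3 look.py 7
```

```text
8.1 [0.5297 0.097  0.2315] [ 0.999 -0.036 -0.   ] [ 0.08  0.15 -3.51] [-0.04 -0.09 -0.03] 0.06264202926142813
```

View pics/wrist7c.png

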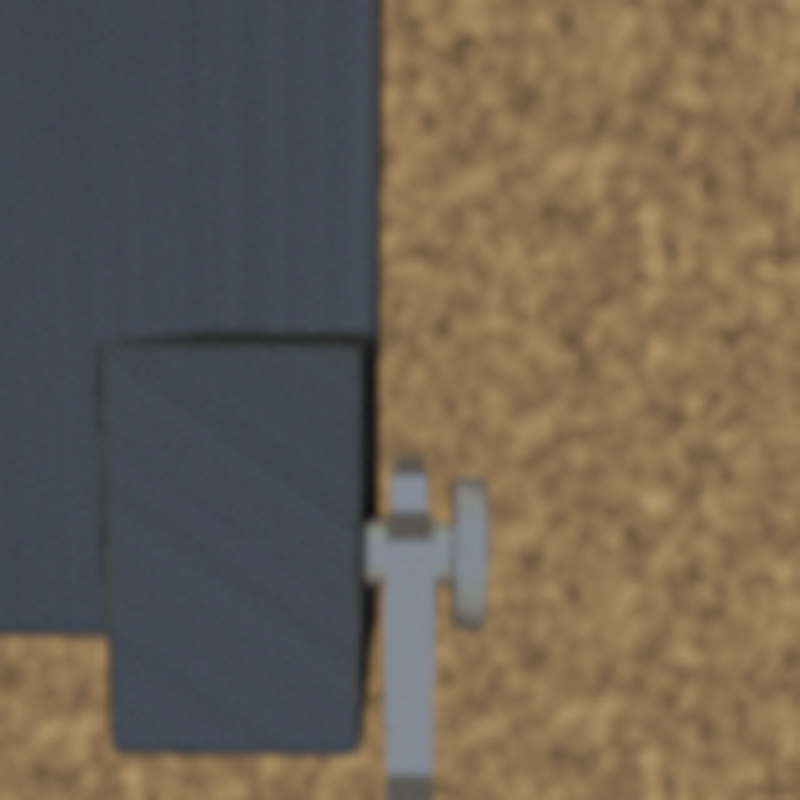

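View pics/side7c.png

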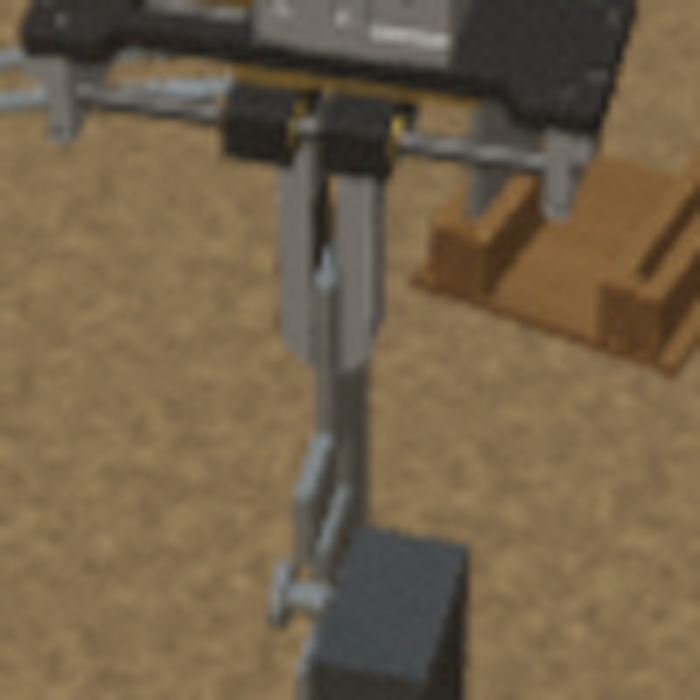

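Emit:
drive_tool:
  force: 40
  moves:
    - {"x": 0, "y": 0, "z": 0.6, "wx": 0, "wy": 0, "wz": 0, "hand": 0}
    - {"x": 0, "y": 0, "z": 1.2, "wx": 0, "wy": 0, "wz": 0, "hand": 0}
    - {"x": 0, "y": 0, "z": 1.6, "wx": 0, "wy": 0, "wz": 0, "hand": 0}
    - {"x": 0, "y": 0, "z": 1.8, "wx": 0, "wy": 0, "wz": 0, "hand": 0}
    - {"x": 0, "y": 0, "z": 1.8, "wx": 0, "wy": 0, "wz": 0, "hand": 0}

```text
t: 8.82
tool_pos: [0.5297, 0.0974, 0.2133]
orientation: [3.141, -0.055, -0.0]
force: [0.1, -0.5, -3.4]
grip_width: 0.064
```

Emit:
drive_tool:
  force: 40
  moves:
    - {"x": 0, "y": 0, "z": 0.05, "wx": 0, "wy": 0, "wz": 0, "hand": 0}
    - {"x": 0, "y": 0, "z": 0.1, "wx": 0, "wy": 0, "wz": 0, "hand": 0}
    - {"x": 0, "y": 0, "z": 0.1, "wx": 0, "wy": 0, "wz": 0, "hand": 0}

```text
t: 9.2
tool_pos: [0.5298, 0.0973, 0.2126]
orientation: [3.141, -0.056, 0.0]
force: [0.5, 0.2, -3.2]
grip_width: 0.062
```

Emit:
drive_tool:
  moves:
    - {"x": 0, "y": 0, "z": 0.05, "wx": 0, "wy": 0, "wz": 0, "hand": 0}
    - {"x": 0, "y": 0, "z": 0.1, "wx": 0, "wy": 0, "wz": 0, "hand": 0}
    - {"x": 0, "y": 0, "z": 0.1, "wx": 0, "wy": 0, "wz": 0, "hand": 0}

```text
t: 9.57
tool_pos: [0.5298, 0.0974, 0.2115]
orientation: [3.141, -0.056, 0.0]
force: [-0.3, -0.3, -4.0]
grip_width: 0.059
```

Emit:
drive_tool:
  moves:
    - {"x": 0, "y": 0, "z": 0.05, "wx": 0, "wy": 0, "wz": 0, "hand": 0}
    - {"x": 0, "y": 0, "z": 0.05, "wx": 0, "wy": 0, "wz": 0, "hand": 0}

```text
t: 9.82
tool_pos: [0.5298, 0.0974, 0.2113]
orientation: [3.141, -0.056, 0.0]
force: [-1.0, -0.5, -0.8]
grip_width: 0.065
```

Emit:
drive_tool:
  moves:
    - {"x": 0, "y": 0, "z": 0.05, "wx": 0, "wy": 0, "wz": 0, "hand": 0}
    - {"x": 0, "y": 0, "z": 0.05, "wx": 0, "wy": 0, "wz": 0, "hand": 0}

```text
t: 10.07
tool_pos: [0.5299, 0.0973, 0.2111]
orientation: [3.141, -0.056, 0.001]
force: [-1.4, -0.9, 4.2]
grip_width: 0.063
```

Emit:
drive_tool:
  moves:
    - {"x": 0, "y": 0, "z": -0.1, "wx": 0, "wy": 0, "wz": 0, "hand": 0}
    - {"x": 0, "y": 0, "z": -0.23, "wx": 0, "wy": 0, "wz": 0, "hand": 0}
    - {"x": 0, "y": 0, "z": -0.23, "wx": 0, "wy": 0, "wz": 0, "hand": 0}
    - {"x": 0, "y": 0, "z": -0.23, "wx": 0, "wy": 0, "wz": 0, "hand": 0}

```text
t: 10.58
tool_pos: [0.5296, 0.0973, 0.2124]
orientation: [3.141, -0.056, -0.001]
force: [0.0, 0.3, -3.7]
grip_width: 0.061
```

```bash
python3 look.py 8; python3 - <<'E'
from h import *
import pickle
a=pickle.load(open('w7.pkl','rb'));b=pickle.load(open('w8.pkl','rb'))
w7=cv2.imread('pics/wrist7.png');w8=cv2.imread('pics/wrist8.png')
cv2.imwrite('pics/cmp8.png',cv2.resize(np.hstack([w7[140:320,240:330],w8[140:320,240:330]]),None,fx=3.3,fy=3.3,interpolation=cv2.INTER_CUBIC))
E
```

```text
10.575 [0.5296 0.0973 0.2124] [ 0.999 -0.035 -0.001] [ 0.03  0.31 -3.67] [-0.11 -0.11 -0.05] 0.06127879183131443
```

View pics/cmp8.png

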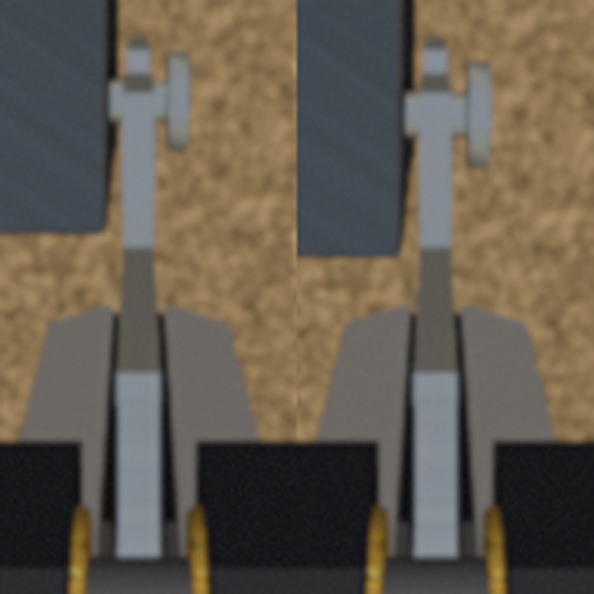

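View pics/side8c.png

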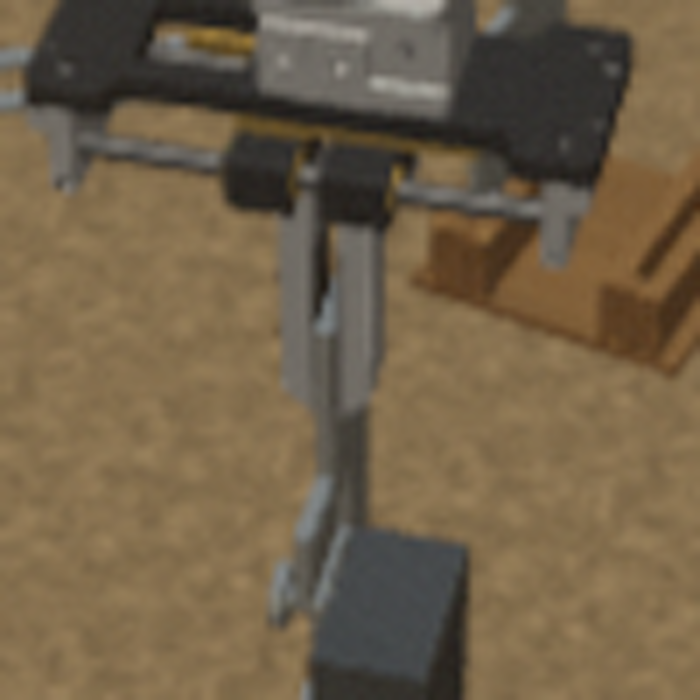

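Emit:
drive_tool:
  moves:
    - {"x": 0, "y": 0, "z": -0.04, "wx": 0, "wy": 0, "wz": 0, "hand": 0}
    - {"x": 0, "y": -0.3, "z": -0.04, "wx": 0, "wy": 0, "wz": 0, "hand": 0}
    - {"x": 0, "y": -0.6, "z": -0.04, "wx": 0, "wy": 0, "wz": 0, "hand": 0}
    - {"x": 0, "y": -0.8, "z": -0.04, "wx": 0, "wy": 0, "wz": 0, "hand": 0}
    - {"x": 0, "y": -0.9, "z": -0.04, "wx": 0, "wy": 0, "wz": 0, "hand": 0}

```text
t: 11.3
tool_pos: [0.53, 0.1066, 0.2132]
orientation: [-3.141, 0.055, -0.0]
force: [-0.2, 0.1, -4.0]
grip_width: 0.06
```

Emit:
drive_tool:
  moves:
    - {"x": 0, "y": -0.2, "z": 0, "wx": 0, "wy": 0, "wz": 0, "hand": 0}
    - {"x": 0, "y": -0.4, "z": 0, "wx": 0, "wy": 0, "wz": 0, "hand": 0}
    - {"x": 0, "y": -0.6, "z": 0, "wx": 0, "wy": 0, "wz": 0, "hand": 0}
    - {"x": 0, "y": -0.6, "z": 0, "wx": 0, "wy": 0, "wz": 0, "hand": 0}

```text
t: 11.8
tool_pos: [0.5302, 0.1126, 0.2132]
orientation: [-3.141, 0.055, -0.0]
force: [-0.1, -0.6, -2.5]
grip_width: 0.06
```

Emit:
drive_tool:
  moves:
    - {"x": 0, "y": -0.1, "z": 0, "wx": 0, "wy": 0, "wz": 0, "hand": 0}
    - {"x": 0, "y": -0.1, "z": 0, "wx": 0, "wy": 0, "wz": 0, "hand": 0}

```text
t: 12.05
tool_pos: [0.5303, 0.1134, 0.2132]
orientation: [-3.141, 0.056, -0.0]
force: [-1.2, 0.2, -3.9]
grip_width: 0.064
```

```bash
python3 look.py 9
```

```text
12.05 [0.5303 0.1134 0.2132] [ 0.999 -0.035  0.   ] [-1.19  0.23 -3.93] [-0.06 -0.07 -0.02] 0.06420812723142003
```

View pics/wrist9c.png

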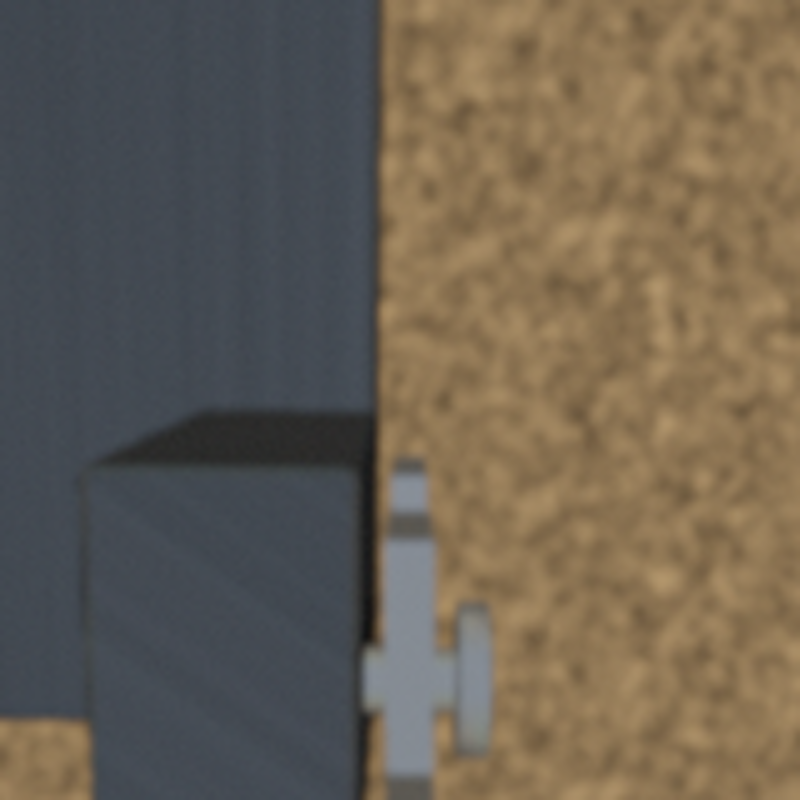

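View pics/side9c.png

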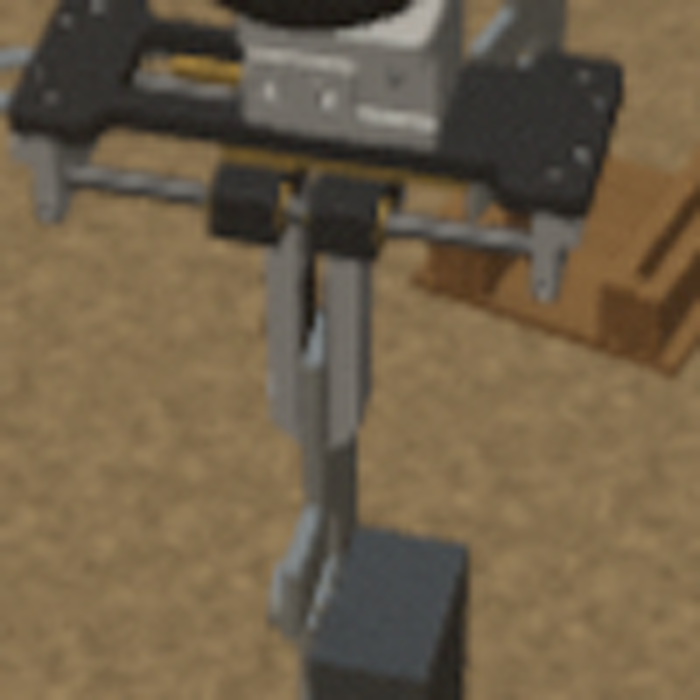

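Emit:
drive_tool:
  moves:
    - {"x": 0, "y": -0.3, "z": 0, "wx": 0, "wy": 0, "wz": 0, "hand": 0}
    - {"x": 0, "y": -0.6, "z": 0, "wx": 0, "wy": 0, "wz": 0, "hand": 0}
    - {"x": 0, "y": -0.9, "z": 0, "wx": 0, "wy": 0, "wz": 0, "hand": 0}
    - {"x": 0, "y": -1.2, "z": 0, "wx": 0, "wy": 0, "wz": 0, "hand": 0}
    - {"x": 0, "y": -1.4, "z": 0, "wx": 0, "wy": 0, "wz": 0, "hand": 0}
    - {"x": 0, "y": -1.4, "z": 0, "wx": 0, "wy": 0, "wz": 0, "hand": 0}

```text
t: 12.9
tool_pos: [0.5308, 0.1276, 0.2132]
orientation: [-3.141, 0.055, -0.0]
force: [-0.4, 0.7, -4.1]
grip_width: 0.063
```

```bash
python3 look.py 10 w; python3 - <<'E'
from h import *
import pickle
c=pickle.load(open('w9.pkl','rb'))[1]
W=lambda a,b,z:atz('wrist',200+a/5,60+b/5,z,c).round(4)
print('pin',W(405,680,.150),'jaw end',W(410,537,.1877),W(410,516,.1567))
E
```

```text
12.9 [0.5308 0.1276 0.2132] [ 0.999 -0.035  0.   ] [-0.39  0.68 -4.11] [-0.02 -0.08  0.01] 0.06336412877529611
pin [0.5307 0.13   0.15  ] jaw end [0.5323 0.1563 0.1877] [0.5323 0.1551 0.1567]
```

View pics/wrist10.png

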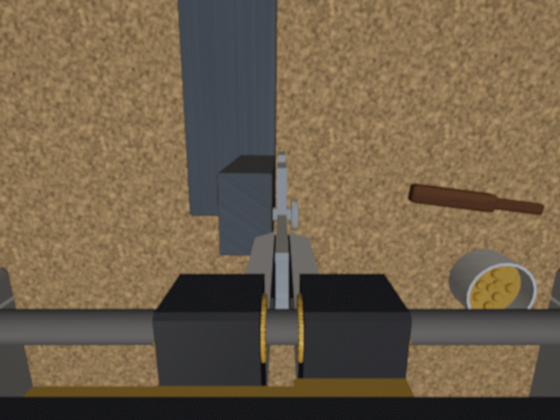

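Emit:
drive_tool:
  moves:
    - {"x": 0, "y": -0.2, "z": 0, "wx": 0, "wy": 0, "wz": 0, "hand": 0}
    - {"x": 0, "y": -0.4, "z": 0, "wx": 0, "wy": 0, "wz": 0, "hand": 0}
    - {"x": 0, "y": -0.5, "z": 0, "wx": 0, "wy": 0, "wz": 0, "hand": 0}
    - {"x": 0, "y": -0.5, "z": 0, "wx": 0, "wy": 0, "wz": 0, "hand": 0}
    - {"x": 0, "y": -0.5, "z": 0, "wx": 0, "wy": 0, "wz": 0, "hand": 0}

```text
t: 13.58
tool_pos: [0.531, 0.1323, 0.2132]
orientation: [3.141, -0.056, -0.0]
force: [0.6, 0.0, -3.4]
grip_width: 0.059
```

Emit:
drive_tool:
  moves:
    - {"x": 0, "y": -0.05, "z": 0, "wx": 0, "wy": 0, "wz": 0, "hand": 0}
    - {"x": 0, "y": -0.1, "z": 0, "wx": 0, "wy": 0, "wz": 0, "hand": 0}
    - {"x": 0, "y": -0.1, "z": 0, "wx": 0, "wy": 0, "wz": 0, "hand": 0}

```text
t: 13.95
tool_pos: [0.531, 0.1334, 0.2132]
orientation: [-3.141, 0.056, -0.0]
force: [-0.1, 0.7, -3.0]
grip_width: 0.061
```

Emit:
drive_tool:
  moves:
    - {"x": 0, "y": -0.05, "z": 0, "wx": 0, "wy": 0, "wz": 0, "hand": 0}
    - {"x": 0, "y": -0.05, "z": 0, "wx": 0, "wy": 0, "wz": 0, "hand": 0}

```text
t: 14.2
tool_pos: [0.531, 0.1339, 0.2132]
orientation: [-3.141, 0.056, -0.0]
force: [0.3, -0.9, -3.0]
grip_width: 0.063
```

Emit:
drive_tool:
  moves:
    - {"x": 0, "y": -0.05, "z": 0, "wx": 0, "wy": 0, "wz": 0, "hand": 0}
    - {"x": 0, "y": -0.05, "z": 0, "wx": 0, "wy": 0, "wz": 0, "hand": 0}

```text
t: 14.45
tool_pos: [0.531, 0.1341, 0.2132]
orientation: [3.141, -0.056, -0.0]
force: [-0.0, 0.0, -4.0]
grip_width: 0.061
```

Emit:
drive_tool:
  moves:
    - {"x": 0, "y": -0.05, "z": 0, "wx": 0, "wy": 0, "wz": 0, "hand": 0}
    - {"x": 0, "y": -0.05, "z": 0, "wx": 0, "wy": 0, "wz": 0, "hand": 0}

```text
t: 14.7
tool_pos: [0.531, 0.1343, 0.2131]
orientation: [3.14, -0.056, -0.0]
force: [0.2, -2.0, -3.0]
grip_width: 0.064
```

Emit:
drive_tool:
  moves:
    - {"x": 0, "y": 0.12, "z": 0, "wx": 0, "wy": 0, "wz": 0, "hand": 0}
    - {"x": 0, "y": 0.23, "z": 0, "wx": 0, "wy": 0, "wz": 0, "hand": 0}
    - {"x": 0, "y": 0.23, "z": 0, "wx": 0, "wy": 0, "wz": 0, "hand": 0}
    - {"x": 0, "y": 0.23, "z": 0, "wx": 0, "wy": 0, "wz": 0, "hand": 0}

```text
t: 15.2
tool_pos: [0.531, 0.1328, 0.2132]
orientation: [-3.141, 0.055, -0.0]
force: [-0.5, -0.1, -3.3]
grip_width: 0.064
```

Emit:
drive_tool:
  moves:
    - {"x": 0, "y": 0, "z": 0.1, "wx": 0, "wy": 0, "wz": 0, "hand": 0}
    - {"x": 0, "y": 0, "z": 0.2, "wx": 0, "wy": 0, "wz": 0, "hand": 0}
    - {"x": 0, "y": 0, "z": 0.25, "wx": 0, "wy": 0, "wz": 0, "hand": 0}
    - {"x": 0, "y": 0, "z": 0.25, "wx": 0, "wy": 0, "wz": 0, "hand": 0}

```text
t: 15.7
tool_pos: [0.531, 0.1326, 0.2106]
orientation: [-3.141, 0.056, 0.0]
force: [-0.9, -0.9, -3.5]
grip_width: 0.059
```

Emit:
drive_tool:
  moves:
    - {"x": 0, "y": 0, "z": 0.1, "wx": 0, "wy": 0, "wz": 0, "hand": 0}
    - {"x": 0, "y": 0, "z": 0.2, "wx": 0, "wy": 0, "wz": 0, "hand": 0}
    - {"x": 0, "y": 0, "z": 0.3, "wx": 0, "wy": 0, "wz": 0, "hand": 0}
    - {"x": 0, "y": 0, "z": 0.4, "wx": 0, "wy": 0, "wz": 0, "hand": 0}
    - {"x": 0, "y": 0, "z": 0.4, "wx": 0, "wy": 0, "wz": 0, "hand": 0}

```text
t: 16.32
tool_pos: [0.5309, 0.1325, 0.2066]
orientation: [3.141, -0.056, -0.0]
force: [0.4, 0.9, -3.9]
grip_width: 0.059
```

Emit:
drive_tool:
  moves:
    - {"x": 0, "y": 0, "z": 0.1, "wx": 0, "wy": 0, "wz": 0, "hand": 0}
    - {"x": 0, "y": 0, "z": 0.2, "wx": 0, "wy": 0, "wz": 0, "hand": 0}
    - {"x": 0, "y": 0, "z": 0.3, "wx": 0, "wy": 0, "wz": 0, "hand": 0}
    - {"x": 0, "y": 0, "z": 0.4, "wx": 0, "wy": 0, "wz": 0, "hand": 0}
    - {"x": 0, "y": 0, "z": 0.4, "wx": 0, "wy": 0, "wz": 0, "hand": 0}

```text
t: 16.95
tool_pos: [0.5309, 0.1325, 0.2026]
orientation: [3.141, -0.056, -0.0]
force: [-0.7, -0.7, -4.2]
grip_width: 0.061
```

Emit:
drive_tool:
  moves:
    - {"x": 0, "y": 0, "z": 0.1, "wx": 0, "wy": 0, "wz": 0, "hand": 0}
    - {"x": 0, "y": 0, "z": 0.2, "wx": 0, "wy": 0, "wz": 0, "hand": 0}
    - {"x": 0, "y": 0, "z": 0.25, "wx": 0, "wy": 0, "wz": 0, "hand": 0}
    - {"x": 0, "y": 0, "z": 0.25, "wx": 0, "wy": 0, "wz": 0, "hand": 0}

```text
t: 17.45
tool_pos: [0.531, 0.1325, 0.2001]
orientation: [3.141, -0.056, -0.0]
force: [0.7, -0.1, -3.7]
grip_width: 0.061
```

Expect contact near 0.1974.

Emit:
drive_tool:
  moves:
    - {"x": 0, "y": 0, "z": 0.1, "wx": 0, "wy": 0, "wz": 0, "hand": 0}
    - {"x": 0, "y": 0, "z": 0.2, "wx": 0, "wy": 0, "wz": 0, "hand": 0}
    - {"x": 0, "y": 0, "z": 0.2, "wx": 0, "wy": 0, "wz": 0, "hand": 0}

```text
t: 17.82
tool_pos: [0.5309, 0.1325, 0.1981]
orientation: [3.141, -0.056, -0.0]
force: [-0.2, -0.2, -3.5]
grip_width: 0.056
```

Emit:
drive_tool:
  moves:
    - {"x": 0, "y": 0, "z": 0.05, "wx": 0, "wy": 0, "wz": 0, "hand": 0}
    - {"x": 0, "y": 0, "z": 0.05, "wx": 0, "wy": 0, "wz": 0, "hand": 0}

```text
t: 18.08
tool_pos: [0.531, 0.1325, 0.1977]
orientation: [-3.141, 0.056, -0.0]
force: [0.1, -0.4, -3.9]
grip_width: 0.064
```

Emit:
drive_tool:
  moves:
    - {"x": 0, "y": 0, "z": 0.05, "wx": 0, "wy": 0, "wz": 0, "hand": 0}
    - {"x": 0, "y": 0, "z": 0.05, "wx": 0, "wy": 0, "wz": 0, "hand": 0}

```text
t: 18.32
tool_pos: [0.531, 0.1326, 0.1974]
orientation: [3.141, -0.056, 0.0]
force: [-1.2, -0.2, -2.1]
grip_width: 0.061
```

Emit:
drive_tool:
  moves:
    - {"x": 0, "y": 0, "z": 0.03, "wx": 0, "wy": 0, "wz": 0, "hand": 0}
    - {"x": 0, "y": 0, "z": 0.03, "wx": 0, "wy": 0, "wz": 0, "hand": 0}

```text
t: 18.58
tool_pos: [0.5311, 0.1326, 0.1972]
orientation: [-3.141, 0.056, -0.001]
force: [-1.5, -0.2, 1.1]
grip_width: 0.061
```

```bash
python3 look.py 11
```

```text
18.575 [0.5311 0.1326 0.1972] [ 0.999 -0.035  0.   ] [-1.53 -0.18  1.12] [-0.15  0.16  0.01] 0.06098074748490135
```

View pics/wrist11c.png

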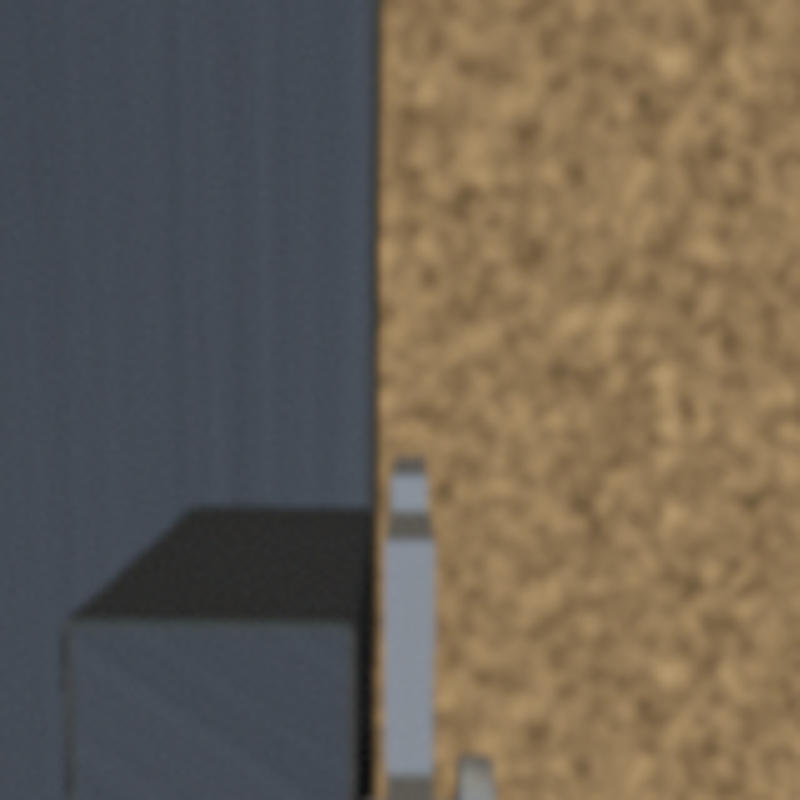

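View pics/side11c.png

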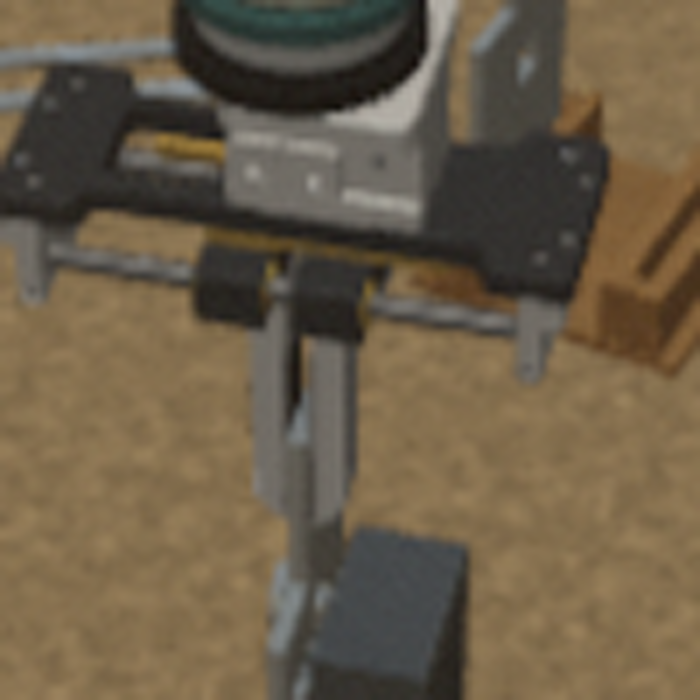

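Emit:
drive_tool:
  force: 5
  moves:
    - {"x": 0, "y": 0, "z": 0, "wx": 0, "wy": 0, "wz": 0, "hand": 0}
    - {"x": 0, "y": 0, "z": 0, "wx": 0, "wy": 0, "wz": 0, "hand": 0}
    - {"x": 0, "y": 0, "z": 0, "wx": 0, "wy": 0, "wz": 0, "hand": 5}
    - {"x": 0, "y": 0, "z": 0, "wx": 0, "wy": 0, "wz": 0, "hand": 7}
    - {"x": 0, "y": 0, "z": 0, "wx": 0, "wy": 0, "wz": 0, "hand": 9}
    - {"x": 0, "y": 0, "z": 0, "wx": 0, "wy": 0, "wz": 0, "hand": 12}
    - {"x": 0, "y": 0, "z": 0, "wx": 0, "wy": 0, "wz": 0, "hand": 20}
    - {"x": 0, "y": 0, "z": 0, "wx": 0, "wy": 0, "wz": 0, "hand": 30}
    - {"x": 0, "y": 0, "z": 0, "wx": 0, "wy": 0, "wz": 0, "hand": 40}
    - {"x": 0, "y": 0, "z": 0, "wx": 0, "wy": 0, "wz": 0, "hand": 40}

```text
t: 19.92
tool_pos: [0.531, 0.1326, 0.1969]
orientation: [-3.141, 0.056, -0.0]
force: [-0.1, -0.3, 0.2]
grip_width: 0.4
```

```bash
python3 look.py 12
```

```text
19.925 [0.531  0.1326 0.1969] [ 0.999 -0.035  0.   ] [-0.14 -0.31  0.22] [-0.04 -0.07  0.01] 0.4002030271733113
```

View pics/wrist12.png

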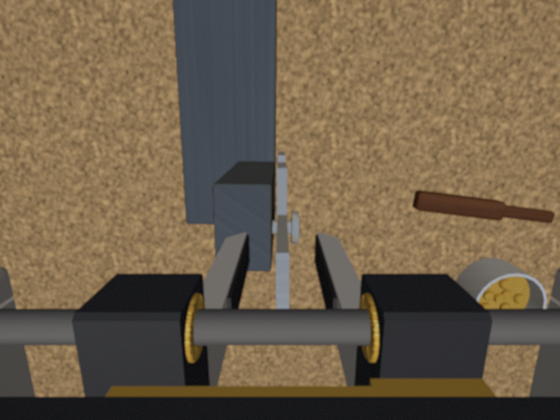

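View pics/side12c.png

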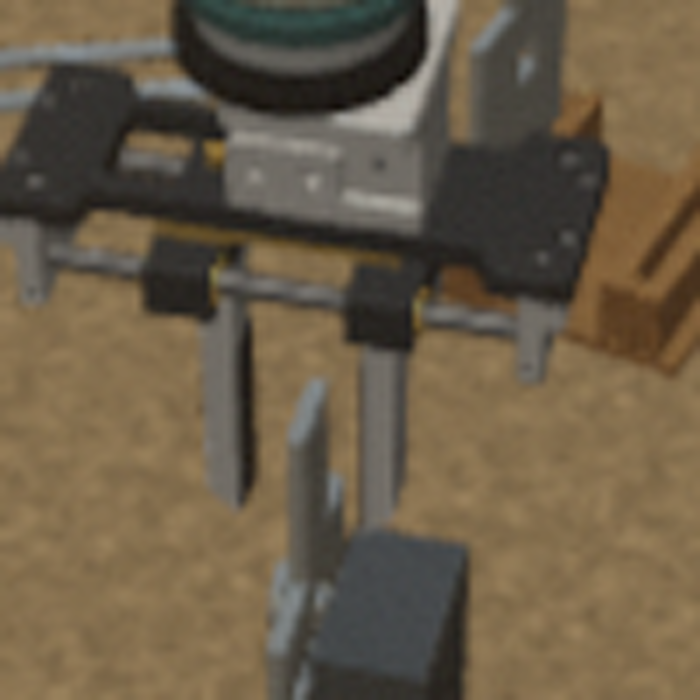

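The plate hangs upright, with clear gaps to both open fingers. I'll rise straight up.

Emit:
drive_tool:
  moves:
    - {"x": 0, "y": 0, "z": -1, "wx": 0, "wy": 0, "wz": 0, "hand": 40}
    - {"x": 0, "y": 0, "z": -3, "wx": 0, "wy": 0, "wz": 0, "hand": 40}
    - {"x": 0, "y": 0, "z": -5, "wx": 0, "wy": 0, "wz": 0, "hand": 40}
    - {"x": 0, "y": 0, "z": -8, "wx": 0, "wy": 0, "wz": 0, "hand": 40}
    - {"x": 0, "y": 2, "z": -10, "wx": 0, "wy": 0, "wz": 0, "hand": 40}
    - {"x": 0, "y": 5, "z": -10, "wx": 0, "wy": 0, "wz": 0, "hand": 40}
    - {"x": 0, "y": 10, "z": -10, "wx": 0, "wy": 0, "wz": 0, "hand": 40}
    - {"x": 0, "y": 14, "z": -10, "wx": 0, "wy": 0, "wz": 0, "hand": 40}
    - {"x": 0, "y": 14, "z": -10, "wx": 0, "wy": 0, "wz": 0, "hand": 40}
    - {"x": 0, "y": 14, "z": -10, "wx": 0, "wy": 0, "wz": 0, "hand": 40}

```text
t: 21.28
tool_pos: [0.5262, -0.0063, 0.2975]
orientation: [-3.14, 0.055, -0.001]
force: [0.4, 0.6, 0.1]
grip_width: 0.397
```

```bash
python3 look.py 13; python3 - <<'E'
from h import *
crop('pics/wrist13.png','pics/wrist13d.png',180,0,380,200,4)
crop('pics/side13.png','pics/side13d.png',220,220,320,320,6)
E
```

```text
21.275 [ 0.5262 -0.0063  0.2975] [ 0.999 -0.035  0.001] [0.36 0.64 0.06] [-0.06 -0.03  0.01] 0.39726392322891485
```

View pics/wrist13.png

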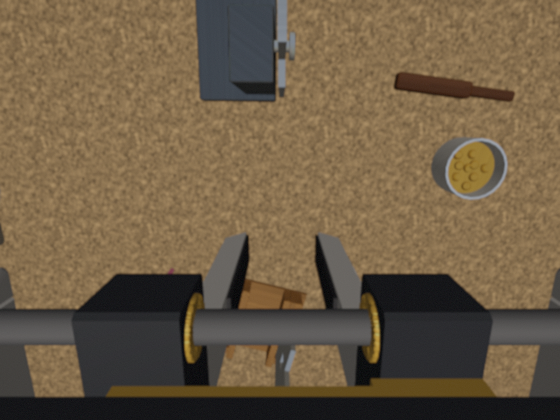

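View pics/side13d.png

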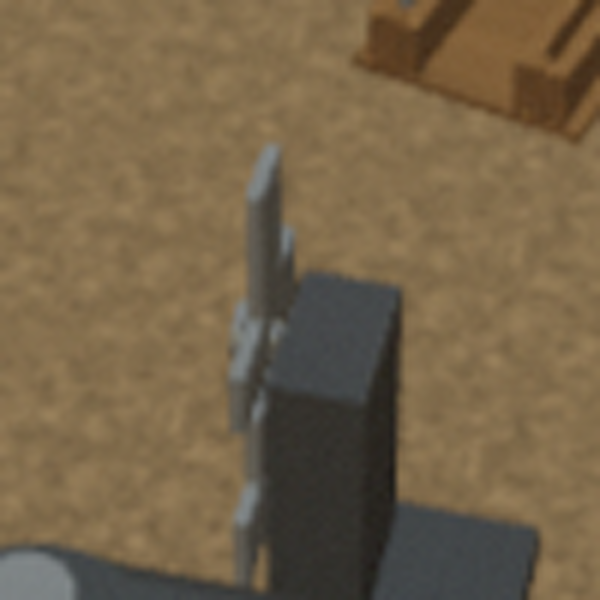

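```bash
python3 - <<'E'
from bench import arm
print(arm.hand_in())
E
```

```text
the job is handed in; nothing more can be done
None
```

The slotted gauge plate is hanging on the press pin. I handed the job in with about 21 s of the 48 s used; `hand_in()` gave no verdict.

- **Lift:** I gripped the tab at 40 N and lifted the plate straight up by 10 cm. That put the grip point at about 0.27 m, above the required 0.213 m.
- **Feeling for the pin:** I lowered the upper jaw onto the pin and felt it at a tool height of 0.2114 m, where the load change was about 7.5 N. I then slid the slot along until it touched the blind end (about 2 N) and backed off 1.5 mm to centre it.
- **Hanging:** I lowered the plate until it rested at 0.1973 m. That matches the 14 mm notch depth below the first contact, so the pin is fully home. I opened the fingers with the pin carrying the plate's weight and moved the arm clear.

**Last checks:**
- The wrist force reads about 0, and the last pictures show the plate upright between the post and the pin head, with nothing touching it.
- The force readings between moves never changed by more than about 8 N, against the 20 N limit. They were not taken continuously.
- I never moved towards the tin, burnishing tool, tongs or closed-hole plate. They looked undisturbed in the pictures I viewed, but I did not measure their positions.
- I did not measure whether the plate was still swinging. I judged it at rest from the pictures.
- No check failed. One estimate differed: the pictures put the top of the pin at about 0.152 m and touch put it at about 0.155 m, so I used the touch value.

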